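# Close a knob-casting mould over its brass sleeve and hold it shut

## Robot

A 6-joint arm with a two-finger parallel gripper is mounted at the origin on the work surface. World frame = base frame: x ahead of the robot, y to its left, z up, the work surface at z = 0. Lengths are in m, angles in rad, forces in N, time in s.
With the tool pointing down it reaches from about 0.35 to 0.775 m from the base axis. Payload 7.3 kg.
Tool frame: the origin (TCP) lies at the very end of the fingers, on their centre line; the grasp point (between the pads) lies 19 mm behind it; z points along the fingers, y is the line along which they close (so a half turn about z gives the same grasp; the last joint's range is limited). The gripper opens to 92 mm and grips with 3 to 60 N. Pads are 19 mm wide; open, the fingers measure 130 mm over their backs; the gripper's body (75 mm by 190 mm) begins 47 mm behind the grasp point.
Start: joints at [1.112, 0.342, 1.524, -0, 1.275, -0.146], TCP at [0.162, 0.5, 0.227] pointing down, gripper open.
Joint ranges: [-2.53, 2.53], [-0.77, 2.02], [0.04, 2.7], [-1, 4.14], [0.28, 2.66], [-3.11, 3.11]. Speed limits (rad/s): [2.57, 2.57, 3.14, 3.14, 3.14, 3.14].

## Interface

Orientations are given as [roll, pitch, yaw] about the fixed x, y, z axes, in that order (R = Rz(yaw) Ry(pitch) Rx(roll)).
In Python, from cell import robot gives the robot as it stands.
- The arm moves only by the tool apply_moves, never from a script. Its argument "motion" is text: rows parted by semicolons, each of 7 numbers parted by spaces: the opening in per cent of the stroke, from 0 (shut) to 100 (fully open), then the shift along the tool's x, y, z in cm, then the turn, a rotation vector about the tool's x, y, z in rad. A call has 1 to 20 rows; each row shifts and turns the commanded pose from where the row before left it, along the tool's axes as they then stand; what a row does not reach is not made up. A row lasts 1/8 s, in which the tool goes at most 62.5 mm and 10.7 degrees, less where a joint would pass 70% of its speed; a pose out of reach is approached as far as the arm can. A call with a gripper value outside its range is refused whole. The fingers move at their own pace and stop on an object; "force" is the grip in N (left out, the last holds). Time passes only in rows, so rows that do not move let the fingers close. It gives the time, the measured TCP pose, the force, the opening and the grip force at its end, in the units of the state.
- robot.observe(): the state, without advancing time (a new reading comes with each control period).
- robot.read_camera(name): name is "scene" or "top"; returns a dict with "img" (420x560x3 uint8, red, green, blue), "fovy" (degrees; the focal length in pixels is half the picture's height over the tangent of half this angle, whatever the lens; pixels are square), "cx", "cy" (the principal point, pixels), "R" (3x3) and "t" (3): a world point X has camera coordinates R X + t. Camera axes: x right, y down, z forward; pixel columns grow to the right and rows downward; lengths in m; the calibration is good to about 2 mm. A picture is of the moment at which its call begins. There is no depth.
- robot.hand_in(): hands the job in; it is judged then, once.
Trained networks look in a picture, given as the dict that the camera call returned (one of the last four; its "shot" number tells which), for a name from the list of things; names that differ only in an ending like _2 or _b are one class to them, and where a whole thing is asked for, a point or a joint stands for the part that bears it (a point fixed in the world has none). Each returns a list of dicts, best first, with "score" (0 to 1); they miss things now and then, are a little off and sometimes report something else, mostly with a low value. They report only what shows in the picture. A call takes as long as a camera call. They do not tell look-alikes from the thing itself.
- robot.search_frame(target, picture): "centre" ([x, y, z] in m, in world coordinates, good to about 4 mm: the middle of the surface that is visible of it).
- robot.trace(target, picture): "pixels" (420x560 bool, what is visible of it).
The state is a dict: "time": time; "qpos": joint angles; "qvel": joint speeds; "joint_efforts": joint torques, N m; "tool_pos": TCP position; "tool_rot": TCP orientation; "contact_force": force on the tool from outside, world axes, zero at the start; "torque": the same for the moment, N m; "opening": finger opening in m; "grip_force": force on a finger pad.
Only numpy, scipy, OpenCV 4.12 (cv2) and the standard library are available. Lean on these libraries where they do the work, as an engineer would, in place of code of your own. Each camera call takes 0.05 s, during which the arm holds its last target. There are 200 camera calls.

## Task

Get the resin knob mould ready: slip the brass sleeve whose bore fits the core pin upright over the pin in the lower half, all the way down, and let go of it. Then set the upper half on the two dowels, big hole over big dowel, press it down against the parting springs until the faces meet, and finish while still holding it pressed shut. Leave the pigment bottle, mixing cup and brush where they are.

Things in the scene. Friction and masses are not known exactly. Their poses are not given: they have to be found in the camera images.
- lower_half: Lower mould half, fixed to the bench: a white plastic block 56 (x) x 124 (y) x 30 mm on a plywood board 100 x 164 x 12 mm. Origin: centre of the board's underside, at bench height; z up, y along the block's length. Its level parting face is 42 mm above the bench, with a round cavity of 40 mm diameter, 8 mm deep, in the middle.
- core_floor (a point): Centre of the cavity floor, 34 mm above the bench, at the foot of the steel core pin: 10 mm diameter, 22 mm tall (14 mm above the face), its top 5 mm tapering to 4 mm diameter. A sleeve that is home has its origin here.
- face_mid (a point): Centre of the parting face. Two 8 mm spring plungers at (18, 29) and (-18, -29) mm from it (x, y of the lower half) stand 4 mm proud and keep the laid-on upper half 4 mm open. Together they start to yield at 8 N and are flush at 16 N, the upper half's weight (2.5 to 4.2 N) included: closing takes 12 to 14 N of push, and holding with 15 to 25 N is right.
- dowel_big (a point): Foot of the big steel dowel, at the parting face, at y = +47 mm of the lower half. The dowel is 14 mm in diameter and stands 22 mm above the face; its top 6 mm tapers to 8 mm diameter.
- dowel_small (a point): Foot of the small steel dowel, at the parting face, at y = -47 mm of the lower half: 10 mm in diameter, 22 mm high, top 6 mm tapering to 4 mm diameter.
- upper_half: Upper mould half, loose: a white plastic block 56 (x) x 124 (y) x 38 mm, 0.26 to 0.42 kg, lying parting face down, as it is to be fitted. Origin: centre of its underside (parting face); z up, y along its length. Two dowel holes go right through; a 16 mm pour hole in the top leads to a cavity 40 mm wide, 26 mm deep, in the underside. Grip it across its 56 mm width.
- hole_big (a point): Mouth of the 16 mm dowel hole in the upper half's underside, at its y = +47 mm. It belongs on the big dowel.
- hole_small (a point): Mouth of the 12 mm dowel hole in the upper half's underside, at its y = -47 mm. It belongs on the small dowel.
- sleeve_wide: The brass sleeve that fits: a loose plain tube standing upright, 20 mm outside diameter, 32 mm tall, 13 mm bore, 50 g. Origin: centre of its lower end; z along its axis. Home on the core pin it stands 24 mm above the parting face.
- sleeve_narrow: The brass sleeve that does not fit: same outside size, but 8 mm bore, so it stops on the tip of the core pin, 70 g. Origin: centre of its lower end. It may be set aside anywhere.
- pigment_bottle: Bystander: small white bottle with a red cap, 30 mm diameter, 65 mm tall, standing on the bench. Origin: centre of its foot.
- mixing_cup: Bystander: open grey cup, 72 mm rim diameter, 55 mm tall, standing on the bench. Origin: centre of its foot.
- brush: Bystander: paint brush 190 mm long lying on the bench. Origin: middle of the brush, on its underside; x points to the bristles.
Mind the look-alikes: they are no part of the job. There is more than one size of the lower_half; the one meant has the size given above.

How it is judged:
On the way, in this order (a step that is already met when the one before it is completed fails the run):
1. the fitting sleeve stands home on the core pin, let go (horizontal distance between sleeve_wide and core_floor below 0.003 m and z of sleeve_wide in the frame of lower_half below 0.037 m and angle between sleeve_wide's own z axis and vertical below 0.15 rad and contact force between sleeve_wide and the fingers below 0.1 N), for 0.2 s.
2. the upper half sits on both dowels (horizontal distance between hole_big and dowel_big below 0.003 m and horizontal distance between hole_small and dowel_small below 0.003 m and z of each of hole_big, hole_small in the frame of lower_half below 0.048 m), for 0.1 s.
At the end, for the whole second after the job is handed in: The 13 mm bore sleeve stands upright on the core pin, within 3 mm of home; each hole of the upper half lies within 3 mm of its own dowel and its mouth under 1.5 mm above the parting face; the robot still touches it and keeps it pressed at rest, over 8 N between the halves (horizontal distance between sleeve_wide and core_floor below 0.003 m and z of sleeve_wide in the frame of lower_half below 0.037 m and angle between sleeve_wide's own z axis and vertical below 0.15 rad and horizontal distance between hole_big and dowel_big below 0.003 m and horizontal distance between hole_small and dowel_small below 0.003 m and z of each of hole_big, hole_small in the frame of lower_half below 0.0435 m and contact force between upper_half and lower_half above 8 N and linear speed of upper_half below 0.02 m/s and (contact force between upper_half and the fingers above 1 N or contact force between upper_half and the arm above 1 N)); the arm keeps its last pose, push and grip.
It fails at once if the pigment bottle is displaced by more than 40 mm or knocked over (distance of pigment_bottle from where it was at the start of the episode above 0.04 m or angle between pigment_bottle's own z axis and vertical above 0.5 rad).
It fails at once if the mixing cup is displaced by more than 40 mm or knocked over (distance of mixing_cup from where it was at the start of the episode above 0.04 m or angle between mixing_cup's own z axis and vertical above 0.5 rad).
It fails at once if the brush is displaced by more than 40 mm (distance of brush from where it was at the start of the episode above 0.04 m).
It also fails if it takes over 53 s, if anything falls off the work surface, if the arm or the gripper's body presses on something with over 40 N, if the wrist force passes 120 N, or if a joint passes its speed limit or range.

## Working session

There is one attempt and no reset: what is moved stays moved. The work goes in short steps, Python scripts to look and compute and a tool call to move; the robot and the scene stay as the last step left them, time stands still between calls to the robot, and variables do not carry over. Pictures are saved under pics/ and viewed, at most 10 in all, crops included, and the job is handed in when it is done.

Besides the shell and the picture viewer there is one more tool, called after "Emit:" by a JSON object that holds its "api" and its "payload". apply_moves: Moves the arm, as the interface text tells. Its arguments: {"type":"object","properties":{"motion":{"type":"string"},"force":{"type":"number"}},"required":["motion"]}

```bash
mkdir -p pics; cat > h.py <<'E'
import numpy as np, cv2
from cell import robot
def f(p): return p["img"].shape[0]/2/np.tan(np.radians(p["fovy"])/2)
def proj(p,X):
    c=np.asarray(p["R"])@np.asarray(X,float)+p["t"]; return np.array([p["cx"]+f(p)*c[0]/c[2],p["cy"]+f(p)*c[1]/c[2]])
def back(p,uv,z):
    R=np.asarray(p["R"]);o=-R.T@np.asarray(p["t"]);d=R.T@np.array([(uv[0]-p["cx"])/f(p),(uv[1]-p["cy"])/f(p),1]);return o+d*(z-o[2])/d[2]
def save(p,n): cv2.imwrite("pics/"+n,p["img"][:,:,::-1])
E
python3 - <<'E'
from h import *
ps={n:robot.read_camera(n) for n in("scene","top")}
for n,p in ps.items():
    save(p,n+"0.png"); print(n,{k:p[k] for k in p if k!="img"})
    for t in "lower_half upper_half sleeve_wide sleeve_narrow pigment_bottle mixing_cup brush core_floor dowel_big dowel_small hole_big hole_small".split():
        print(n,t,[(np.round(d["centre"],3).tolist(),round(d["score"],2)) for d in robot.search_frame(t,p)[:3]])
print(robot.observe())
E
```

```text
scene {'fovy': 48.042133128144116, 'cx': 280.6228699533039, 'cy': 203.80828047219933, 'R': array([[-0.80184291,  0.59752207,  0.00391448],
       [ 0.44438095,  0.60068961, -0.66460331],
       [-0.39946653, -0.53116794, -0.74718613]]), 't': array([ 0.4434215 , -0.18880159,  1.35997955]), 'shot': 1}
scene lower_half [([0.529, 0.037, 0.024], 0.96), ([0.359, -0.099, 0.026], 0.63), ([0.356, 0.125, 0.024], 0.55)]
scene upper_half [([0.516, -0.268, 0.04], 0.6)]
scene sleeve_wide []
scene sleeve_narrow []
scene pigment_bottle []
scene mixing_cup [([0.752, 0.12, 0.03], 0.65)]
scene brush [([0.69, -0.264, 0.017], 0.6)]
scene core_floor [([0.357, -0.104, 0.021], 0.89), ([0.526, 0.038, 0.026], 0.77), ([0.358, 0.121, 0.016], 0.57)]
scene dowel_big [([0.356, 0.113, 0.022], 0.68), ([0.526, 0.04, 0.027], 0.58), ([0.75, 0.119, 0.03], 0.41)]
scene dowel_small [([0.353, 0.119, 0.018], 0.67), ([0.525, 0.043, 0.024], 0.63), ([0.356, -0.101, 0.019], 0.61)]
scene hole_big [([0.515, -0.269, 0.036], 0.84)]
scene hole_small [([0.518, -0.27, 0.04], 0.97)]
top {'fovy': 50.29358906072179, 'cx': 285.18946689218
[... 1072 characters left out ...]
06, -0.285, 0.041], 0.73)]
{'time': 1.3, 'qpos': array([ 1.11200054e+00,  3.42001394e-01,  1.52409559e+00, -1.96626606e-05,
        1.27536975e+00, -1.45981078e-01]), 'qvel': array([ 0.00060411, -0.0002803 ,  0.00093069, -0.00072834, -0.00070811,
       -0.00126643]), 'joint_efforts': array([-1.06438492e-03, -4.31138599e+01, -2.44473571e+01,  7.15035642e-02,
        4.84028994e-02, -4.67729399e-05]), 'tool_pos': array([0.16155083, 0.49955728, 0.22674133]), 'tool_rot': array([3.14147081e+00, 3.69281050e-05, 2.82878367e+00]), 'contact_force': array([0.33649324, 0.35676112, 0.57036001]), 'torque': array([-0.00902579, -0.01312081, -0.01836496]), 'grip_force': 0.0, 'opening': 0.09175388470739707}
```

View pics/scene0.png

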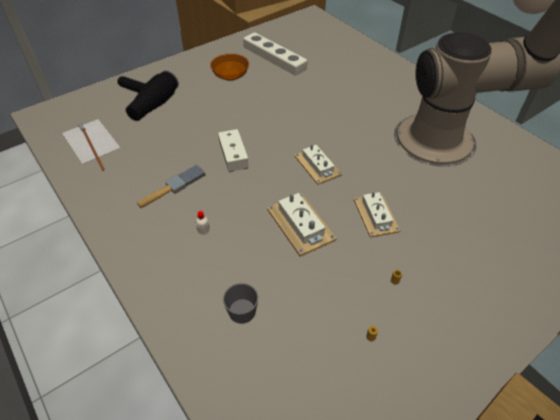

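View pics/top0.png

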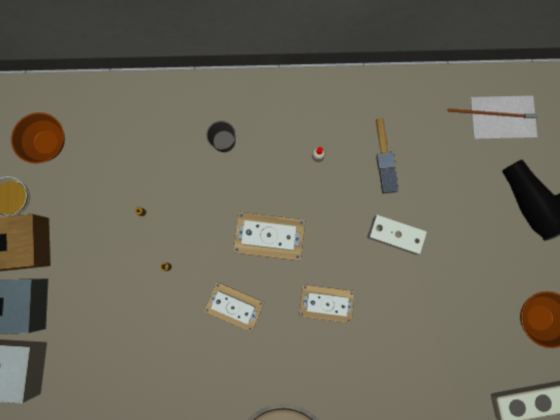

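```bash
python3 - <<'E'
from h import *
a=cv2.imread("pics/scene0.png");b=cv2.imread("pics/top0.png")
def c(i,x,y,w,h,W,H): return cv2.resize(i[y:y+h,x:x+w],(W,H),interpolation=cv2.INTER_CUBIC)
r1=np.hstack([c(a,260,180,80,80,400,400),c(b,229,197,80,80,400,400)])
r2=np.hstack([c(a,387,267,20,20,200,200),c(a,362,322,20,20,200,200),c(b,130,201,20,20,200,200),c(b,156,256,20,20,200,200)])
cv2.imwrite("pics/c1.png",np.vstack([r1,r2]))
E
```

```text
(no output)
```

View pics/c1.png

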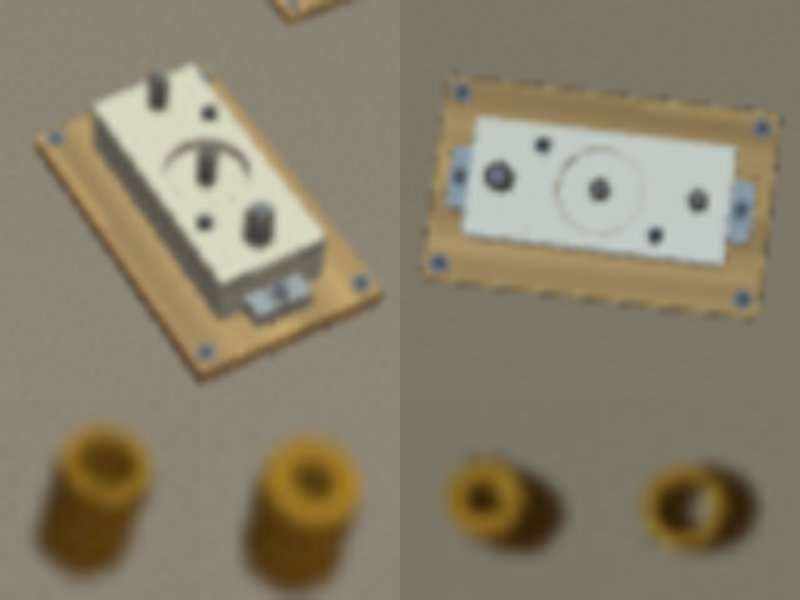

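```bash
python3 - <<'E'
from h import *
# reload calibration w/o camera call time: take fresh ones anyway
S=robot.read_camera("scene");T=robot.read_camera("top")
import pickle;pickle.dump((S,T),open("cal.pkl","wb"))
t=[back(T,u,.012) for u in [(239,212),(305,220),(301,260.4),(233.4,252.6)]]
s=[back(S,u,.012) for u in [(267.4,207.4),(336.6,238.6),(300.4,256)]]
print("top",np.round(t,4),np.mean(t,0));print("scene",np.round(s,4),(s[0]+s[1])/2)
print("sl wide",back(T,(166.3,266.7),.032),back(S,(397.2,271.5),.032))
print("sl nar",back(T,(139,211),.032),back(S,(373,328.6),.032))
for n,p in(("T",T),("S",S)):
  print(n,"tcp proj",proj(p,robot.observe()["tool_pos"]),"base",proj(p,[0,0,0]), proj(p,[.7,0,0]))
E
```

```text
top [[ 0.5696  0.0937  0.012 ]
 [ 0.5461 -0.0673  0.012 ]
 [ 0.4482 -0.0548  0.012 ]
 [ 0.4708  0.1082  0.012 ]] [0.50870108 0.01997125 0.012     ]
scene [[ 0.5473 -0.0625  0.012 ]
 [ 0.4737  0.1126  0.012 ]
 [ 0.5725  0.1011  0.012 ]] [0.51049418 0.02505137 0.012     ]
sl wide [0.44030527 0.26488017 0.032     ] [0.43903776 0.26840747 0.032     ]
sl nar [0.57490732 0.33210743 0.032     ] [0.57490903 0.33399261 0.032     ]
T tcp proj [  9.87230262 419.9881293 ] base [282.50620068 456.27046818] [276.27015105 160.40012863]
S tcp proj [616.36963549 221.52137325] base [434.2581363  138.39290678] [229.21391273 257.13480768]
```

```bash
cat >> h.py <<'E'
from scipy.spatial.transform import Rotation as Ro
def delta(xyz,yaw):
    o=robot.observe(); R=Ro.from_euler("xyz",o["tool_rot"])
    T=Ro.from_euler("xyz",[np.pi,0,yaw]); 
    print("t",round(o["time"],2),"pos",np.round(o["tool_pos"],4),"F",np.round(o["contact_force"],1),"shift cm",np.round(R.inv().apply(np.array(xyz)-o["tool_pos"])*100,2),"turn",np.round((R.inv()*T).as_rotvec(),3),"z-first-turned cm",np.round(T.inv().apply(np.array(xyz)-o["tool_pos"])*100,2))
def white(p,x,y,w,h,thr=150):
    g=p["img"].min(2)[y:y+h,x:x+w]; g=cv2.resize(g,None,fx=4,fy=4,interpolation=cv2.INTER_CUBIC)
    m=(g>thr).astype(np.uint8); m=cv2.morphologyEx(m,cv2.MORPH_OPEN,np.ones((9,9)))
    c=max(cv2.findContours(m,0,2)[0],key=cv2.contourArea)
    return (cv2.boxPoints(cv2.minAreaRect(c))-1.5)/4+[x,y]
E
python3 - <<'E'
from h import *
import pickle;S,T=pickle.load(open("cal.pkl","rb"))
for n,box,z in(("low",(229,205,80,65),.042),("up",(360,205,76,56),.038)):
  for thr in(130,150,170):
    b=white(T,*box,thr);w=np.array([back(T,u,z)[:2] for u in b]);e=[w[(i+1)%4]-w[i] for i in range(4)]
    L=[np.linalg.norm(v) for v in e];l=e[int(np.argmax(L))];l=l*np.sign(l[1])
    print(n,thr,np.round(w.mean(0),4),np.round(L,4),"yaw",round(np.arctan2(-l[0],l[1]),3))
delta([.4395,.2665,.10],1.42)
a=S["img"];b=T["img"]
z=np.hstack([cv2.resize(b[205:265,360:440],(400,300),interpolation=2),cv2.resize(a[120:180,195:275],(400,300),interpolation=2)])
cv2.imwrite("pics/c2.png",z[:,:,::-1])
E
```

```text
low 130 [0.5098 0.0205] [0.0581 0.143  0.0579 0.142 ] yaw -0.143
low 150 [0.5101 0.0221] [0.0566 0.1269 0.0565 0.126 ] yaw -0.142
low 170 [0.5102 0.0218] [0.0544 0.1236 0.0543 0.1228] yaw -0.142
up 130 [ 0.505  -0.2862] [0.058  0.1269 0.0577 0.126 ] yaw -0.353
up 150 [ 0.5049 -0.2862] [0.0563 0.125  0.056  0.1242] yaw -0.353
up 170 [ 0.5049 -0.286 ] [0.0542 0.1231 0.0539 0.1224] yaw -0.353
t 1.4 pos [0.1615 0.4995 0.2267] F [ 0.7 -0.3  0.5] shift cm [-33.62 -13.62  12.67] turn [ 0.    -0.     1.409] z-first-turned cm [-18.86  30.98  12.67]
```

View pics/c2.png

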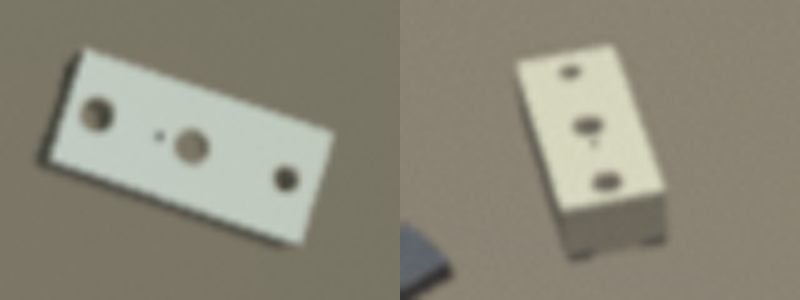

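Emit:
{"api": "apply_moves", "payload": {"motion": "100 -4.8 -1.95 1.5 0 0 0;100 -4.8 -1.95 1.5 0 0 0;100 -4.8 -1.95 1.5 0 0 0;100 -4.8 -1.95 1.5 0 0 0;100 -4.8 -1.95 1.5 0 0 0;100 -4.8 -1.95 1.5 0 0 0;100 -4.8 -1.95 1.5 0 0 0;70 0 0 1 0 0 0.176;70 0 0 1 0 0 0.176;60 0 0 1 0 0 0.176;60 0 0 1 0 0 0.176;60 0 0 0 0 0 0.176;60 0 0 0 0 0 0.176;60 0 0 0 0 0 0.176;60 0 0 0 0 0 0.176;60 0 0 0 0 0 0", "force": 15}}

```text
time: 3.4
tool_pos: [0.4393, 0.2663, 0.0818]
tool_rot: [3.141, -0.0, 1.422]
contact_force: [-0.7, -1.0, 0.6]
opening: 0.055
grip_force: 0.0
```

```bash
python3 - <<'E'
from h import *
delta([.4397,.2662,.011],1.428)
E
```

```text
t 3.4 pos [0.4393 0.2663 0.0818] F [-0.7 -1.   0.6] shift cm [-0.01  0.04  7.08] turn [ 0.    -0.    -0.006] z-first-turned cm [-0.01  0.04  7.08]
```

Emit:
{"api": "apply_moves", "payload": {"motion": "60 0 0.04 2.5 0 0 -0.006;60 0 0 2.5 0 0 0;60 0 0 1.5 0 0 0;60 0 0 0.55 0 0 0;60 0 0 0 0 0 0;0 0 0 0 0 0 0;0 0 0 0 0 0 0;0 0 0 0 0 0 0;0 0 0 0 0 0 0;0 0 0 0 0 0 0;0 0 0 0 0 0 0;0 0 0 -4 0 0 0;0 0 0 -5 0 0 0;0 0 0 -3 0 0 0;0 0 0 0 0 0 0", "force": 15}}

```text
time: 5.28
tool_pos: [0.4408, 0.2668, 0.1333]
tool_rot: [3.138, -0.003, 1.427]
contact_force: [0.6, -0.4, -0.7]
opening: 0.0196
grip_force: 15.0
```

```bash
python3 - <<'E'
from h import *
delta([.51,.022,.131],1.428)
E
```

```text
t 5.28 pos [0.4408 0.2668 0.1333] F [ 0.6 -0.4 -0.7] shift cm [-23.24  10.36   0.21] turn [ 0.004 -0.003 -0.001] z-first-turned cm [-23.25  10.34   0.23]
```

Emit:
{"api": "apply_moves", "payload": {"motion": "0 -4.6 2.1 0 0 0 0;0 -4.6 2.1 0 0 0 0;0 -4.6 2.1 0 0 0 0;0 -4.6 2.1 0.5 0 0 0;0 -4.6 2.1 1.5 0 0 0;0 0 0 1.2 0 0 0;0 0 0 0 0 0 0;0 0 0 0 0 0 0"}}

```text
time: 6.28
tool_pos: [0.5101, 0.0247, 0.099]
tool_rot: [-3.141, -0.0, 1.428]
contact_force: [-0.2, -0.5, -0.2]
opening: 0.0197
grip_force: 15.0
```

```bash
python3 - <<'E'
from h import *
delta([.511,.024,.09],1.428)
S=robot.read_camera("scene");T=robot.read_camera("top")
import pickle;pickle.dump((S,T),open("cal2.pkl","wb"))
for n,p in(("S",S),("T",T)):
  o=robot.observe()["tool_pos"];print(n,proj(p,o),proj(p,[.51,.022,.056]))
a=cv2.resize(S["img"][170:260,250:350],(800,720)[:2],interpolation=2)
cv2.imwrite("pics/s2.png",cv2.resize(a,(660,594))[:,:,::-1])
E
```

```text
t 6.28 pos [0.5101 0.0247 0.099 ] F [-0.2 -0.5 -0.2] shift cm [-0.06  0.1   0.9 ] turn [-0.001 -0.     0.   ] z-first-turned cm [-0.06  0.1   0.9 ]
S [302.31698719 197.95287491] [301.06792782 209.71796948]
T [266.07570473 232.22799179] [268.02294083 234.07479505]
```

View pics/s2.png

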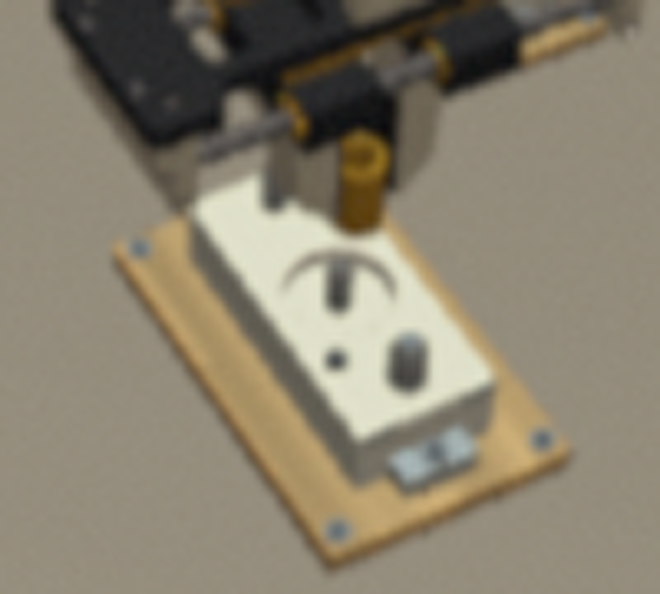

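```bash
python3 - <<'E'
from h import *
import pickle;S,T=pickle.load(open("cal2.pkl","rb"))
g=S["img"][170:260,250:350].astype(int)
m=((g[:,:,0]-g[:,:,2]>70)&(g[:,:,0]>90)).astype(np.uint8); m[:,70:]=0;m[:20]=0;m[:,:48]=0;m[38:]=0
ys,xs=np.nonzero(m);print("mask",xs.min()+250,xs.max()+250,ys.min()+170,ys.max()+170,"c",xs.mean()+250,ys.mean()+170,len(xs))
tcp=robot.observe()["tool_pos"]
# predicted sleeve silhouette if centred on tcp
def sil(x,y,z0):
    a=np.linspace(0,6.283,60);P=[proj(S,[x+.01*np.cos(t),y+.01*np.sin(t),z]) for z in(z0,z0+.032) for t in a]
    h=cv2.convexHull(np.array(P,np.float32));M=cv2.moments(h);return h[:,0].min(0),h[:,0].max(0),M["m10"]/M["m00"],M["m01"]/M["m00"]
print(sil(tcp[0],tcp[1],tcp[2]-.011))
print("sleeve by top pt",back(S,(305.3,193.8),.120),"bottom",back(S,(304.1,204.1),.088),"pin tip",back(S,(301.5,210.2),.056))
d=S["img"][200:222,292:312].sum(2);print(d[4:18])
E
```

```text
mask 302 311 191 207 c 304.9193548387097 196.24193548387098 62
(array([297.75732, 188.37456], dtype=float32), array([307.1542 , 204.46935], dtype=float32), 302.40899830392993, 196.38733797178278)
sleeve by top pt [0.50962463 0.03296369 0.12      ] bottom [0.51211943 0.0339177  0.088     ] pin tip [0.51011364 0.0237716  0.056     ]
[[649 649 653 649 647 651 641 582 456 311 218 176 184 222 263 370 443 445
  425 410]
 [649 649 649 648 653 650 654 642 584 491 388 332 338 387 444 530 535 485
  446 416]
 [649 648 652 650 651 652 651 648 631 598 558 541 549 572 596 627 613 535
  475 439]
 [651 647 649 648 639 621 604 578 551 554 556 564 596 624 643 654 646 602
  510 459]
 [651 650 644 615 552 492 473 451 423 426 430 440 488 543 598 643 652 636
  561 486]
 [647 646 604 517 441 416 433 418 365 352 344 368 395 423 476 548 623 649
  620 552]
 [644 609 519 453 480 542 549 454 345 331 340 404 474 459 408 431 537 626
  643 617]
 [631 545 494 543 594 637 616 455 307 286 319 438 573 588 516 435 445 568
  643 645]
 [608 525 558 628 645 654 625 436 271 245 299 463 615 645 622 553 451 492
  617 651]
 [594 566 619 649 650 656 620 428 254 220 307 494 625 653 651 620 507 478
  603 651]
 [616 616 644 649 651 654 620 411 238 218 307 507 633 648 653 644 585 517
  610 648]
 [640 645 649 648 649 653 620 411 233 202 310 518 632 645 651 648 634 584
  625 652]
 [649 651 649 646 648 652 629 475 326 275 381 562 642 649 648 652 640 626
  640 650]
 [649 646 643 641 648 652 645 585 498 459 535 627 652 652 650 649 647 639
  648 650]]
```

Emit:
{"api": "apply_moves", "payload": {"motion": "0 -0.35 0.05 1 0 0 0;0 0 0 2 0 0 0;0 0 0 0.5 0 0 0;0 0 0 0.5 0 0 0;0 0 0 0 0 0 0"}}

```text
time: 7.0
tool_pos: [0.51, 0.0193, 0.0588]
tool_rot: [-3.14, 0.001, 1.427]
contact_force: [-2.1, -5.4, -4.3]
opening: 0.0199
grip_force: 15.0
```

Emit:
{"api": "apply_moves", "payload": {"motion": "0 -0.3 0 0 0 0 0;0 0 0 0 0 0 0;0 0 0 0 0 0 0"}}

```text
time: 7.38
tool_pos: [0.5104, 0.0172, 0.0595]
tool_rot: [3.141, -0.0, 1.427]
contact_force: [0.4, -0.2, 0.1]
opening: 0.0199
grip_force: 15.0
```

Emit:
{"api": "apply_moves", "payload": {"motion": "0 0 0 0.5 0 0 0;0 0 0 0.4 0 0 0;0 0 0 0.3 0 0 0;0 0 0 0 0 0 0;0 0 0 0 0 0 0"}}

```text
time: 8.0
tool_pos: [0.5102, 0.017, 0.0472]
tool_rot: [3.141, -0.0, 1.427]
contact_force: [0.2, 0.3, -0.3]
opening: 0.0193
grip_force: 15.0
```

Emit:
{"api": "apply_moves", "payload": {"motion": "0 0 0 0.15 0 0 0;0 0 0 0 0 0 0;40 0 0 0 0 0 0;60 0 0 0 0 0 0;60 0 0 0 0 0 0;60 0 0 0 0 0 0;60 0 0 0 0 0 0;60 0 0 -5 0 0 0;60 0 0 -5 0 0 0;60 0 0 0 0 0 0"}}

```text
time: 9.25
tool_pos: [0.5125, 0.0168, 0.1495]
tool_rot: [3.133, -0.0, 1.427]
contact_force: [0.9, -0.1, -0.2]
opening: 0.0549
grip_force: 0.0
```

```bash
python3 - <<'E'
from h import *
delta([.505,-.286,.15],1.571-.353)
p=robot.read_camera("scene");print(proj(p,[.51,.022,.066]),proj(p,[.51,.022,.034]))
cv2.imwrite("pics/s3.png",cv2.resize(p["img"][170:260,250:350],(660,594),interpolation=2)[:,:,::-1])
E
```

```text
t 9.25 pos [0.5125 0.0168 0.1495] F [ 0.9 -0.1 -0.2] shift cm [-30.07   3.61  -0.04] turn [ 0.008 -0.001  0.209] z-first-turned cm [-28.67   9.76  -0.05]
[301.22424598 206.89901583] [300.73137501 215.7871734 ]
```

View pics/s3.png

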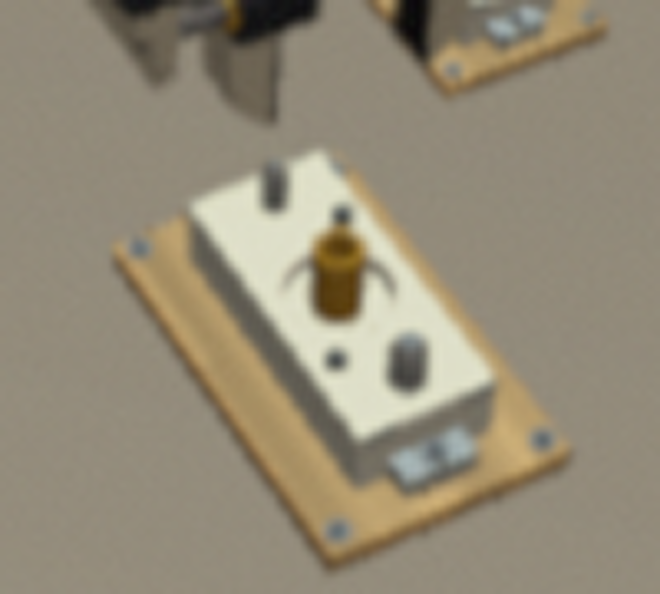

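Emit:
{"api": "apply_moves", "payload": {"motion": "100 -5 0.6 0 0 0 0;100 -5 0.6 0 0 0 0;100 -5 0.6 0 0 0 0;100 -5 0.6 0 0 0 0;100 -5 0.6 0 0 0 0;100 -5 0.6 0 0 0 0.105;100 0 0 1 0 0 0.104;100 0 0 2 0 0 0;100 0 0 0 0 0 0;100 0 0 0 0 0 0"}}

```text
time: 10.55
tool_pos: [0.5026, -0.2848, 0.1154]
tool_rot: [-3.141, -0.0, 1.218]
contact_force: [-0.1, 0.8, 0.6]
opening: 0.0921
grip_force: 0.0
```

```bash
python3 - <<'E'
from h import *
delta([.505,-.286,.010],1.571-.353)
E
```

```text
t 10.55 pos [ 0.5026 -0.2848  0.1154] F [-0.1  0.8  0.6] shift cm [-0.03  0.27 10.54] turn [-0.001 -0.     0.   ] z-first-turned cm [-0.03  0.26 10.54]
```

Emit:
{"api": "apply_moves", "payload": {"motion": "100 0 0.25 4 0 0 0;100 0 0 4 0 0 0;100 0 0 2 0 0 0;100 0 0 0.5 0 0 0;100 0 0 0 0 0 0;0 0 0 0 0 0 0;0 0 0 0 0 0 0;0 0 0 0 0 0 0;0 0 0 0 0 0 0;0 0 0 0 0 0 0;0 0 0 0 0 0 0;0 0 0 -2 0 0 0;0 0 0 -4 0 0 0;0 0 0 -4 0 0 0;0 0 0 -3 0 0 0;0 0 0 0 0 0 0;0 0 0 0 0 0 0", "force": 55}}

```text
time: 12.68
tool_pos: [0.5041, -0.2852, 0.1388]
tool_rot: [-3.138, -0.001, 1.218]
contact_force: [-0.3, 0.0, -4.2]
opening: 0.0559
grip_force: 55.0
```

```bash
python3 - <<'E'
from h import *
delta([.510,.022,.135],1.571-.142)
E
```

```text
t 12.68 pos [ 0.5041 -0.2852  0.1388] F [-0.3  0.  -4.2] shift cm [ 29.03 -10.07   0.44] turn [-0.003 -0.001 -0.211] z-first-turned cm [30.5  -3.76  0.38]
```

Emit:
{"api": "apply_moves", "payload": {"motion": "0 4.84 -1.68 0 0 0 0;0 4.84 -1.68 0 0 0 0;0 4.84 -1.68 0 0 0 0;0 4.84 -1.68 0 0 0 0;0 4.84 -1.68 0 0 0 0;0 4.84 -1.68 0 0 0 -0.105;0 0 0 1.5 0 0 -0.106;0 0 0 2 0 0 0;0 0 0 0 0 0 0;0 0 0 0 0 0 0;0 0 0 0 0 0 0"}}

```text
time: 14.05
tool_pos: [0.5112, 0.0212, 0.1061]
tool_rot: [3.141, -0.0, 1.428]
contact_force: [0.3, -0.7, -3.0]
opening: 0.0556
grip_force: 55.0
```

```bash
python3 - <<'E'
from h import *
delta([.510,.022,.09],1.571-.142)
S=robot.read_camera("scene");T=robot.read_camera("top")
import pickle;pickle.dump((S,T),open("cal3.pkl","wb"))
o=robot.observe()["tool_pos"];print("tcp px",proj(S,o),proj(T,o))
z=np.hstack([cv2.resize(S["img"][165:265,250:350],(400,400),interpolation=2),cv2.resize(T["img"][180:280,220:320],(400,400),interpolation=2)])
cv2.imwrite("pics/s4.png",z[:,:,::-1])
E
```

```text
t 14.05 pos [0.5112 0.0212 0.1061] F [ 0.3 -0.7 -3. ] shift cm [ 0.06 -0.13  1.61] turn [ 0.001 -0.    -0.001] z-first-turned cm [ 0.06 -0.13  1.61]
tcp px [301.26950876 195.18996561] [267.46854898 231.63242634]
```

View pics/s4.png

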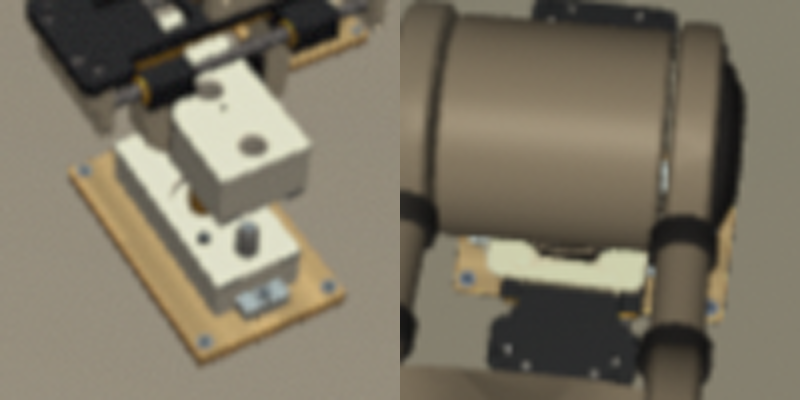

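```bash
python3 - <<'E'
from h import *
import pickle;S,T=pickle.load(open("cal3.pkl","rb"))
g=cv2.cvtColor(cv2.resize(S["img"][165:265,250:350],(400,400),interpolation=2),cv2.COLOR_RGB2GRAY)
P=np.array([[220,185],[311,143],[219,283],[299,238]],np.float32)
q=cv2.cornerSubPix(g,P.reshape(-1,1,2).copy(),(9,9),(-1,-1),(3,40,.01)).reshape(-1,2)
print(q)
px=lambda c:((np.asarray(c)+.5)/4-.5)+[250,165]
tcp=robot.observe()["tool_pos"]
yaw=-.142;Rz=lambda v,y:np.array([np.cos(y)*v[0]-np.sin(y)*v[1],np.sin(y)*v[0]+np.cos(y)*v[1]])
def pred(x,y,z,v): return (proj(S,[*(np.array([x,y])+Rz(v,yaw)),z])-[250,165]+.5)*4-.5
zu=tcp[2]-.0095+.038
for n,c,z in(("uf",q[0],zu),("ur",q[1],zu),("lf",q[2],.042),("lr",q[3],.042)): print(n,np.round(back(S,px(c),z),4))
for n,v in(("f",(.028,.062)),("r",(-.028,.062))):
  print(n,"exp upper at tcp",np.round(tcp[:2]+Rz(v,yaw),4),"exp lower",np.round(np.array([.51,.022])+Rz(v,yaw),4), pred(*tcp[:2],zu,v),pred(.51,.022,.042,v))
print("hole",back(S,px((253,146)),zu),"exp",tcp[:2]+Rz((0,.047),yaw)," dowel",back(S,px((247,229)),.064),"exp",np.array([.51,.022])+Rz((0,.047),yaw))
E
```

```text
[[219.29555 180.77316]
 [309.5167  145.31609]
 [215.46555 286.6143 ]
 [299.      238.     ]]
uf [0.5491 0.0784 0.1347]
ur [0.4942 0.0875 0.1347]
lf [0.5471 0.0786 0.042 ]
lr [0.4861 0.0796 0.042 ]
f exp upper at tcp [0.5476 0.0787] exp lower [0.5465 0.0794] [221.79584834 179.90998638] [217.22655314 287.03018684]
r exp upper at tcp [0.4922 0.0866] exp lower [0.4911 0.0873] [311.25487644 142.65755403] [301.04930337 250.38721288]
hole [0.51902044 0.06977529 0.13471803] exp [0.51780518 0.06777929]  dowel [0.51839389 0.06978854 0.064     ] exp [0.51665159 0.06852694]
```

Emit:
{"api": "apply_moves", "payload": {"motion": "0 0 -0.08 1.5 0 0 0;0 0 0 1.5 0 0 0;0 0 0 0.4 0 0 0;0 0 0 0.4 0 0 0;0 0 0 0 0 0 0;0 0 0 0 0 0 0"}}

```text
time: 14.9
tool_pos: [0.5103, 0.0215, 0.0681]
tool_rot: [3.141, -0.0, 1.429]
contact_force: [0.6, -0.0, -4.0]
opening: 0.056
grip_force: 55.0
```

Emit:
{"api": "apply_moves", "payload": {"motion": "0 0 0 0.3 0 0 0;0 0 0 0.3 0 0 0;0 0 0 0.2 0 0 0;0 0 0 0 0 0 0;0 0 0 0 0 0 0"}}

```text
time: 15.52
tool_pos: [0.5101, 0.0216, 0.0597]
tool_rot: [3.142, -0.0, 1.429]
contact_force: [0.2, 0.9, -3.4]
opening: 0.0557
grip_force: 55.0
```

Emit:
{"api": "apply_moves", "payload": {"motion": "0 0 0 0.2 0 0 0;0 0 0 0.2 0 0 0;0 0 0 0.1 0 0 0;0 0 0 0 0 0 0;0 0 0 0 0 0 0"}}

```text
time: 16.15
tool_pos: [0.5102, 0.0216, 0.0556]
tool_rot: [3.141, -0.0, 1.429]
contact_force: [-2.7, 0.0, 6.7]
opening: 0.0557
grip_force: 55.0
```

Emit:
{"api": "apply_moves", "payload": {"motion": "0 0 0 0.15 0 0 0;0 0 0 0.15 0 0 0;0 0 0 0.1 0 0 0;0 0 0 0 0 0 0;0 0 0 0 0 0 0", "force": 60}}

```text
time: 16.77
tool_pos: [0.5102, 0.0215, 0.0528]
tool_rot: [3.14, -0.0, 1.429]
contact_force: [-5.9, 0.1, 19.1]
opening: 0.0557
grip_force: 60.0
```

Emit:
{"api": "apply_moves", "payload": {"motion": "0 0 -0.06 0 0 0 0;0 0 0 0.05 0 0 0;0 0 0 0 0 0 0;0 0 0 0 0 0 0;0 0 0 0 0 0 0"}}

```text
time: 17.4
tool_pos: [0.5102, 0.0216, 0.0529]
tool_rot: [3.139, -0.0, 1.429]
contact_force: [-6.7, 0.6, 22.2]
opening: 0.0556
grip_force: 60.0
```

```bash
python3 - <<'E'
from h import *
p=robot.read_camera("scene")
cv2.imwrite("pics/s5.png",cv2.resize(p["img"][180:255,260:345],(680,600),interpolation=2)[:,:,::-1])
o=robot.observe();print(o["tool_pos"],o["contact_force"])
E
```

```text
[0.51018071 0.02155731 0.05287806] [-5.68293739 -0.1371191  22.50073644]
```

View pics/s5.png

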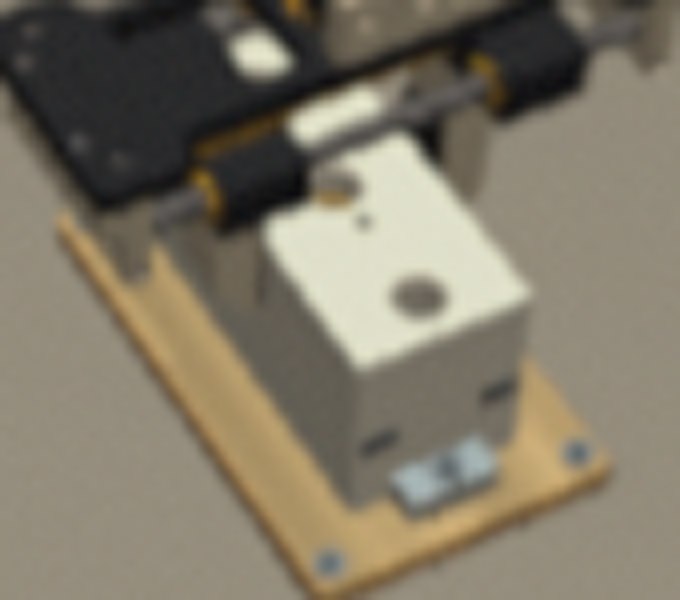

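```bash
python3 -c "
from cell import robot
print(robot.hand_in())"
```

```text
the job is handed in; nothing more can be done
None
```

I handed in the job with the 13 mm bore sleeve home on the core pin and let go, and the upper half on both dowels, big hole over big dowel, held shut at about 22 N. The hand-in returned no verdict. The height at the TCP puts the faces closed to about 0.5 mm. I did not touch the bottle, cup or brush.

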